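# Hang the tool holder on its twin-pin rack

## Task

Pick up the tool holder (the steel plate with a wooden block) and hang it on the rack by its two holes, one over each headed pin, with the plate flat against the rail. The rail's height has been readjusted and is not known exactly, so find the pins by feel and never press the holder on the rack with more than 25 N; let it down until it rests on the rack before you let go, and leave the other things on the bench where they are.

Things in the scene. Friction and masses are not known exactly. Their poses are not given: they have to be found in the camera images.
- holder: Loose tool holder, about 0.35 kg, standing on the bench: upright steel plate 150 mm wide, 6 mm thick, 82 mm high, wooden block on the middle of its front. Origin: middle of the lower edge of the plate's back; z up, x along the width, y out of the front. Back face at y = 0, front face at y = 6 mm. The lower edge is straight and level.
- holder_grip (a point): Where to grip the holder, from above: inside its wooden block, at x = 0, y = 34, z = 52 mm of the holder. The block is 34 mm wide (x from -17 to 17 mm; fingers close across this), reaches from y = 6 to 60 mm and from z = 0 to 66 mm. Axes as the holder's.
- holder_hole (a point): Centre of one of the plate's two round through holes, at the back face: x = +55, y = 0, z = 62 mm of the holder. The other is its mirror image at x = -55 mm. Both are 20 mm in diameter. Axes as the holder's.
- rack: Fixed rack: dark foot 210 x 100 x 12 mm, two uprights 165 mm high, before them an aluminium rail 190 wide, 64 high, clamped at an unmeasured height (forces under 25 N do not shift it). Origin on the bench under the middle of the rail's front face, which is the plane y = 0; z up, x along the rail, y out of its front, as the pins point. The rail reaches 50 mm below and 14 above the pins.
- rack_mark (a point): Point on the rail's front plane midway between the pins, 170 mm above the bench; axes as the rack's. Two level pins stand at x = -55 and +55 mm from it, both at one height up to 12 mm above or below it. Each: shank 8 mm thick, y = 0 to 8 mm, widening to a head 16 mm thick (y = 11 to 14), chamfered end at y = 15.5. Plate flat on the rail, the holder sinks 6 mm until its holes rest on the shanks.
- bottle: Bystander: amber bottle with a black cap, 64 mm wide, 150 mm high. Origin under its centre.
- cast: Bystander: white plaster face cast, a dome 144 mm across and about 65 mm high. Origin under its centre.
- waxeye: Bystander: small orange wax pattern with an eye, 60 x 44 x 25 mm. Origin under its centre.
- jar: Bystander: clear jar with a white lid, 56 mm wide, 55 mm high. Origin under its centre.
Not all that is in view belongs to the job. Leave any purple look-alike of the rack alone.

How it is judged:
By the outcome, as a careful person would: the job done as asked, in the order asked, and still so for the second after the job is handed in, with the robot touching nothing.
It also fails if it takes over 45 s, if anything falls off the work surface, if the arm or the gripper's body presses on something with over 40 N, if the wrist force passes 120 N, or if a joint passes its speed limit or range.

## Robot

A 6-joint arm with a two-finger parallel gripper is mounted at the origin on the work surface. World frame = base frame: x ahead of the robot, y to its left, z up, the work surface at z = 0. Lengths are in m, angles in degrees, forces in N, time in s.
With the tool pointing down it reaches from about 0.25 to 0.725 m from the base axis. Payload 9.7 kg.
Tool frame: the origin (TCP) lies between the finger pads; the fingertips stand 19 mm ahead of it and the grasp point (between the pads) is the TCP; z points along the fingers, y is the line along which they close (so a half turn about z gives the same grasp; the last joint's range is limited). The gripper opens to 85 mm and grips with 20 to 120 N. Pads are 22 mm wide; open, the fingers measure 114 mm over their backs; the gripper's body (76 mm by 85 mm) begins 54 mm behind the grasp point. The pads swing forward as they close: fully open they stand 13 mm farther back than shut.
Start: joints at [-66.177, 4.979, 10.078, 95.1, 0, 90], TCP at [0.222, -0.503, 0.25] pointing down, gripper open.
Joint ranges: [-179.16, 179.16], [-48.56, 103.87], [-65.8, 70.77], [-126.05, 130.52], [-82.76, 87.17], [-180, 180]. Speed limits (degrees/s): [127.2, 127.2, 147.25, 180, 180, 180].

## Interface

Orientations are given as [roll, pitch, yaw] about the fixed x, y, z axes, in that order (R = Rz(yaw) Ry(pitch) Rx(roll)).
In Python, from workcell import telemetry, camera, calibration, workorder gives the robot as it stands.
- The arm moves only by the tool play_rows, never from a script. Its argument "increments" is a list of rows, each a list of 3 entries, a list of its own where there are three numbers: the shift along the tool's x, y, z in mm, then the turn, a rotation vector about the tool's x, y, z in degrees, then the closure, from 0 (fully open) to 1 (shut). In form: [[[x, y, z], [ax, ay, az], jaw], ...]. A call has 1 to 20 rows; each row is the pose to reach, as a shift and turn from the pose commanded when the call began, along the tool's axes at that moment; what a row does not reach only later rows make up. A row lasts 1/10 s, in which the tool goes at most 50 mm and 8.59 degrees, less where a joint would pass 70% of its speed; a pose out of reach is approached as far as the arm can. A call with a gripper value outside its range is refused whole. The fingers move at their own pace and stop on an object; "grip_force" is the grip in N (left out, the last holds). Time passes only in rows, so rows that repeat a pose let the fingers close. It gives the time, the measured TCP pose, the force, the opening and the grip force at its end, in the units of the state.
- telemetry.get_obs(): the state, without advancing time (a new reading comes with each control period).
- camera(name): name is "scene" or "top"; returns (picture, depth): 420x560x3 uint8, red, green, blue; 420x560 float32, m along the optical axis (not along the pixel's ray), 0 where there is no reading.
- calibration(name): a dict with "vertical_fov" (degrees; the focal length in pixels is half the picture's height over the tangent of half this angle, whatever the lens; pixels are square), "cx", "cy" (the principal point, pixels), "k1" (the pictures are not rectified: a ray, as slopes to the right and down, at radius r is drawn at 1 + k1 r^2 times it, then the intrinsics apply), "rvec" (rotation vector, rad) and "tvec" (3), from world to camera coordinates, as OpenCV has them. Camera axes: x right, y down, z forward; pixel columns grow to the right and rows downward; lengths in m; the calibration is good to about 2 mm. A picture is of the moment at which its call begins. calibration takes no time and is no camera call.
- workorder.job_done(): hands the job in; it is judged then, once.
The state is a dict: "time": time; "q": joint angles; "qd": joint speeds; "joint_efforts": joint torques, N m; "ee_pos": TCP position; "tcp_rot": TCP orientation; "wrist_force": force on the tool from outside, world axes, zero at the start; "torque": the same for the moment, N m; "opening": finger opening in m; "grasp_force": force on a finger pad.
Only numpy, scipy, OpenCV 4.12 (cv2) and the standard library are available. Lean on these libraries where they do the work, as an engineer would, in place of code of your own. Each camera call takes 0.05 s, during which the arm holds its last target. There are 200 camera calls.

## Working session

There is one attempt and no reset: what is moved stays moved. The work goes in short steps, Python scripts to look and compute and a tool call to move; the robot and the scene stay as the last step left them, time stands still between calls to the robot, and variables do not carry over. Pictures are saved under pics/ and viewed, at most 10 in all, crops included, and the job is handed in when it is done.

Besides the shell and the picture viewer there is one more tool, called after "Call:" by a JSON object that holds its "name" and its "arguments". play_rows: Moves the arm, as the interface text tells. Its arguments: {"type":"object","properties":{"increments":{"type":"array"},"grip_force":{"type":"number"}},"required":["increments"]}

```bash
ls; mkdir -p pics; cat > h.py <<'E'
import numpy as np, cv2
from workcell import telemetry, camera, calibration, workorder
def setup(n):
    c=calibration(n); f=210/np.tan(np.radians(c["vertical_fov"])/2)
    R=cv2.Rodrigues(np.array(c["rvec"],float))[0]; return c,f,R,np.array(c["tvec"],float).ravel()
def slopes(n,uv):
    c,f,R,t=setup(n); d=(np.atleast_2d(uv).astype(float)-[c["cx"],c["cy"]])/f
    p=d.copy()
    for _ in range(20): p=d/(1+c["k1"]*(p**2).sum(1,keepdims=True))
    return p
def pts(n,uv,depth):
    c,f,R,t=setup(n); uv=np.atleast_2d(uv).astype(int); p=slopes(n,uv)
    z=depth[uv[:,1],uv[:,0]][:,None]
    return (np.hstack([p,np.ones((len(p),1))])*z-t)@R
def plane(n,uv,h):
    c,f,R,t=setup(n); p=slopes(n,uv); d=np.hstack([p,np.ones((len(p),1))])@R; o=-R.T@t
    return o+d*((h-o[2])/d[:,2])[:,None]
E
python3 - <<'E'
from h import *
for n in("scene","top"):
    im,d=camera(n); np.savez("pics/%s0.npz"%n,im=im,d=d); cv2.imwrite("pics/%s0.png"%n,im[:,:,::-1])
    c,f,R,t=setup(n); print(n,-R.T@t,R[2],(d>0).mean())
print(telemetry.get_obs())
E
```

```text
pics
scene [1.149456   0.7780045  1.16580408] [-0.40370328 -0.59362984 -0.69615176] 0.99578231292517
top [ 0.45860011 -0.12346662  1.46225444] [ 0.06376037 -0.00876335 -0.99792676] 0.9962287414965987
{'time': 0.1, 'q': array([-6.61783171e+01,  5.00789302e+00,  1.00366923e+01,  9.50980521e+01,
        8.50681924e-04,  8.99998996e+01]), 'qd': array([ 0.03929857, -0.03516614,  0.06240143, -0.06041177,  0.06747753,
        0.02078836]), 'joint_efforts': array([ 7.88835478e-04, -5.21562016e+01,  4.65653729e+01,  1.59567478e-02,
        5.02622379e-05,  1.28477700e-05]), 'ee_pos': array([ 0.22206902, -0.50297247,  0.24963386]), 'tcp_rot': array([-1.79930747e+02, -8.50802627e-04,  2.38217822e+01]), 'wrist_force': array([ 0.46445081,  0.36205237, -0.31022855]), 'torque': array([ 0.01737885, -0.01514097, -0.00635564]), 'grasp_force': 0.0, 'opening': 0.08523316402067767}
```

View pics/scene0.png

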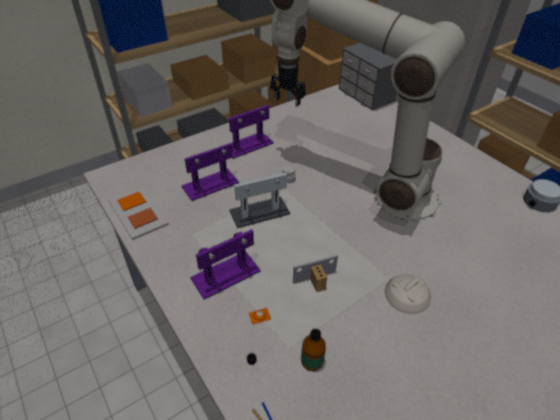

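View pics/top0.png

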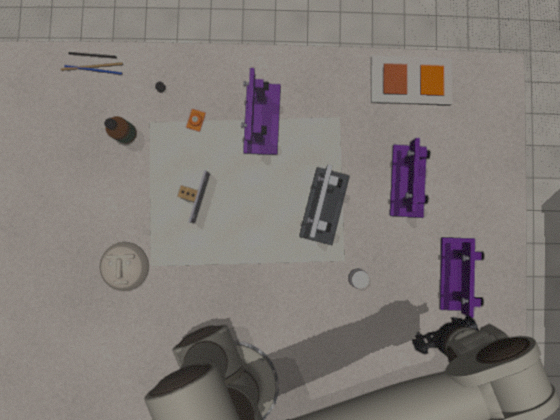

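Scene view: the grey rack is at about (262,195) with its pins towards the camera, and the holder is at (316,270). Top view: the rail runs (327,170)-(316,235), the holder plate (207,173)-(194,220), and its block is at (187,193). Both fronts face left in the image, roughly +y. The purple racks are look-alikes. Next I measure both.

```bash
python3 - <<'E'
from h import *
def cloud(n,x0,y0,x1,y1):
    z=np.load("pics/%s0.npz"%n); im,d=z["im"],z["d"]
    v,u=np.mgrid[y0:y1,x0:x1]; uv=np.c_[u.ravel(),v.ravel()]
    return uv,pts(n,uv,d),im[y0:y1,x0:x1].reshape(-1,3).astype(int)
def rect(P): 
    r=cv2.minAreaRect((P[:,:2]*1000).astype(np.float32)); return np.round(r[0],1),np.round(r[1],1),round(r[2],1)
uv,P,c=cloud("top",170,160,220,235)
m=(P[:,2]>.03)&(P[:,2]<.2); print("holder top",m.sum(),P[m].mean(0),np.percentile(P[m,2],[5,50,95]))
wood=m&(c[:,0]-c[:,2]>40); plate=m&(c[:,0]-c[:,2]<15)&(P[:,2]>.065)
print("wood",rect(P[wood]),np.percentile(P[wood,2],[50]),"plate",rect(P[plate]),np.median(P[plate,2]))
uv,P,c=cloud("top",290,155,355,250)
m=(P[:,2]>.15)&(P[:,2]<.3); print("rail",rect(P[m]),np.percentile(P[m,2],[5,50,95]))
m=(P[:,2]>.006)&(P[:,2]<.02)&(c.max(1)<90); print("foot",rect(P[m]))
# scene front planes
for nm,b in (("holder",(285,245,350,300)),("rack",(225,165,300,225))):
    uv,P,c=cloud("scene",*b); m=(P[:,2]>.02); Q=P[m]; 
    print(nm,m.sum(),Q.min(0),Q.max(0))
for n,b in (("scene",(220,160,350,300)),("top",(170,150,360,255))):
    im=np.load("pics/%s0.npz"%n)["im"][b[1]:b[3],b[0]:b[2]]
    s=4; cv2.imwrite("pics/%sc.png"%n,cv2.resize(im[:,:,::-1],None,fx=s,fy=s,interpolation=2))
E
```

```text
holder top 515 [0.53924569 0.12009765 0.06496491] [0.0364726  0.06526171 0.08339036]
wood (array([543.3, 137.3]), array([47.7, 29.8]), 73.0) [0.06477873] plate (array([541.4, 127.8]), array([ 49.3, 149.8]), 74.8) 0.07987839346079907
rail (array([ 524.3, -235.1]), array([ 65.5, 190.1]), 77.0) [0.15821903 0.17827693 0.18459252]
foot (array([ 519.9, -247.4]), array([ 99.3, 207.7]), 77.0)
holder 799 [0.46221638 0.08324677 0.02005352] [1.149456   0.7780045  1.16580408]
rack 1311 [ 0.29477316 -0.48071269  0.02004321] [1.149456   0.7780045  1.16580408]
```

View pics/scenec.png

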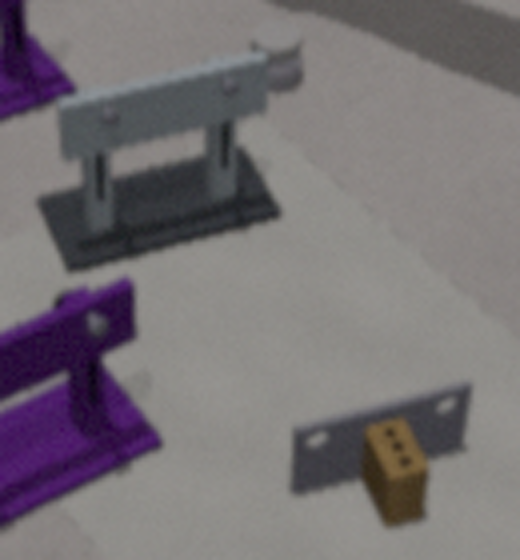

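View pics/topc.png

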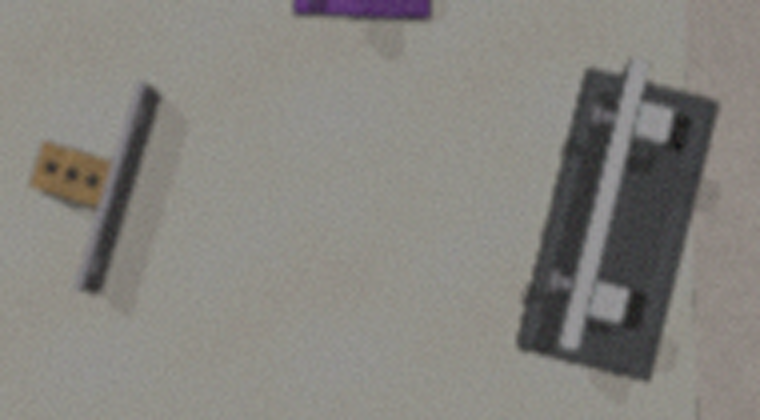

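The crops show the rail face with pins at scene crop (110,117) and (232,87), and the holder with its block in front of the plate. In the top crop the pins point left at (600,117) and (560,282). Now I fit the plane faces from depth.

```bash
cat > fit.py <<'E'
from h import *
def cloud(n,b,im,d):
    x0,y0,x1,y1=b; v,u=np.mgrid[y0:y1,x0:x1]; uv=np.c_[u.ravel(),v.ravel()]
    return uv,pts(n,uv,d),im[y0:y1,x0:x1].reshape(-1,3).astype(int)
def face(P,ang,tol=.004):
    """dominant vertical plane near normal angle ang: fit line in xy; returns n-angle, offset"""
    n=np.array([np.cos(ang),np.sin(ang)]); 
    for k in range(8):
        s=P[:,:2]@n; 
        if k==0:
            h,e=np.histogram(s,np.arange(s.min(),s.max()+.003,.003)); c=e[h.argmax()]+.0015; t=.01
        else: c=np.median(s[abs(s-c)<t]); t=tol
        I=abs(s-c)<t; Q=P[I,:2]; w,V=np.linalg.eigh(np.cov(Q.T)); m=V[:,0]; m=m*np.sign(m@n); 
        c=Q.mean(0)@m; n=m
    return n,c,I
def report(nm,P,n,c):
    t=np.array([n[1],-n[0]]) # x axis of body (y = n, z up): x = y cross z
    s=P[:,:2]@t; print(nm,"N",len(P),"front normal deg",np.degrees(np.arctan2(n[1],n[0])).round(2),"off",c.round(4),
      "x pct",np.percentile(s,[0,1,50,99,100]).round(4),"mid",((np.percentile(s,.5)+np.percentile(s,99.5))/2).round(4),"z pct",np.percentile(P[:,2],[0,1,99,100]).round(4))
    return t
E
python3 - <<'E'
from fit import *
a=np.radians(103)   # front normal guess: image left = +y
S=np.load("pics/scene0.npz");T=np.load("pics/top0.npz")
uv,P,c=cloud("scene",(225,165,300,225),S["im"],S["d"])
m=(P[:,2]>.115)&(P[:,2]<.2)&(abs(P[:,1]+.235)<.08); 
for ang in(77,103):
    n,o,I=face(P[m],np.radians(ang)); report("rail%d"%ang,P[m][I],n,o)
t=np.array([n[1],-n[0]]); Q=P[m]; s=Q[:,:2]@n-o; x=Q[:,:2]@t
J=(s>.007)&(s<.03)&(Q[:,2]>.14); print("pin pts",np.c_[x,s,Q[:,2]][J].round(4)[:30])
uv,P,c=cloud("scene",(285,245,350,300),S["im"],S["d"])
m=(P[:,2]>.004)&(P[:,2]<.12)&(c[:,0]-c[:,2]<20)&(abs(P[:,1]-.12)<.07)&(c.mean(1)<135)
n,o,I=face(P[m],np.radians(105)); report("plate",P[m][I],n,o)
m=(P[:,2]>.02)&(P[:,2]<.12)&(c[:,0]-c[:,2]>35)
t=np.array([n[1],-n[0]]);Q=P[m]; print("wood scene x",np.percentile(Q[:,:2]@t,[1,50,99]),"y",np.percentile(Q[:,:2]@n-o,[1,50,99]),"z",Q[:,2].max())
uv,P,c=cloud("top",(290,155,355,250),T["im"],T["d"])
m=(P[:,2]>.174)&(P[:,2]<.21)&(c.mean(1)>100); Q=P[m]; w,V=np.linalg.eigh(np.cov(Q[:,:2].T)); n=V[:,0]*np.sign(V[1,0]); report("railtop",Q,n,Q[:,:2].mean(0)@n); print(np.median(Q[:,2]))
uv,P,c=cloud("top",(170,160,220,235),T["im"],T["d"])
m=(P[:,2]>.074)&(P[:,2]<.1)&(c[:,0]-c[:,2]<20); Q=P[m]; w,V=np.linalg.eigh(np.cov(Q[:,:2].T)); n=V[:,0]*np.sign(V[1,0]); report("platetop",Q,n,Q[:,:2].mean(0)@n); print(np.median(Q[:,2]))
m=(P[:,2]>.058)&(P[:,2]<.072)&(c[:,0]-c[:,2]>35);Q=P[m];t=np.array([n[1],-n[0]]); print("wood top x",np.percentile(Q[:,:2]@t,[1,50,99]),"y",np.percentile(Q[:,:2]@n,[1,50,99]),"z",np.median(Q[:,2]))
E
```

```text
rail77 N 656 front normal deg 77.05 off -0.0965 x pct [0.4684 0.4699 0.5669 0.6565 0.659 ] mid 0.5635 z pct [0.1174 0.1204 0.1863 0.1879]
rail103 N 655 front normal deg 77.13 off -0.0974 x pct [0.4682 0.4698 0.5669 0.6563 0.6589] mid 0.5633 z pct [0.1174 0.1204 0.1862 0.1879]
pin pts [[0.5085 0.0107 0.1746]
 [0.5064 0.015  0.1773]
 [0.5023 0.0139 0.1752]
 [0.5131 0.0132 0.1734]
 [0.5123 0.0205 0.1789]
 [0.5071 0.0167 0.1743]
 [0.5038 0.0178 0.1743]
 [0.514  0.0155 0.171 ]
 [0.5106 0.0162 0.1705]
 [0.5055 0.0128 0.1663]
 [0.5041 0.0187 0.1705]
 [0.5131 0.0132 0.1644]
 [0.5088 0.012  0.1621]
 [0.5064 0.0152 0.1639]
 [0.6208 0.0088 0.1755]
 [0.6178 0.0108 0.1763]
 [0.6148 0.0126 0.1768]
 [0.6221 0.0126 0.1746]
 [0.6194 0.0156 0.1762]
 [0.6162 0.0164 0.1758]
 [0.6106 0.0099 0.1688]
 [0.626  0.0132 0.1718]
 [0.6241 0.0187 0.1757]
 [0.6204 0.0182 0.1741]
 [0.6155 0.0135 0.1688]
 [0.6123 0.0147 0.1688]
 [0.624  0.0178 0.1704]
 [0.6196 0.015  0.1668]
 [0.616  0.0146 0.1653]]
plate N 520 front normal deg 74.98 off 0.2435 x pct [0.4139 0.4159 0.5067 0.5648 0.5654] mid 0.4902 z pct [0.0042 0.0045 0.0861 0.0884]
wood scene x [0.47490436 0.49418856 0.50748875] y [0.00402587 0.03821744 0.05659258] z 0.07332559846413748
railtop N 352 front normal deg 76.92 off -0.0992 x pct [0.4688 0.471  0.5612 0.6565 0.6589] mid 0.5637 z pct [0.1741 0.1757 0.1865 0.1891]
0.18087161129181792
platetop N 134 front normal deg 74.6 off 0.2456 x pct [0.4132 0.4153 0.4877 0.5617 0.5631] mid 0.4884 z pct [0.0743 0.0748 0.0859 0.0862]
0.0805370406569757
wood top x [0.47200352 0.48708351 0.50264678] y [0.25334275 0.27752349 0.29989164] z 0.06479515124411286
```

```bash
cat > inc.py <<'E'
from h import *
from scipy.spatial.transform import Rotation as Ro
import sys
def inc(target,yaw,tilt=None):
    o=telemetry.get_obs(); R=Ro.from_euler('xyz',o["tcp_rot"],degrees=True); G=Ro.from_euler('xyz',[180,0,yaw],degrees=True)
    print("now",o["time"],o["ee_pos"].round(4),o["tcp_rot"].round(2),"F",o["wrist_force"].round(2),"M",o["torque"].round(2),"open",round(o["opening"],4),round(o["grasp_force"],1))
    print("shift mm",(R.inv().apply(np.array(target)-o["ee_pos"])*1000).round(1),"turn",(R.inv()*G).as_rotvec(degrees=True).round(2))
if __name__=="__main__":
    a=[float(v) for v in sys.argv[1:]]; inc(a[:3],a[3])
E
python3 inc.py .5436 .1357 .15 74.8
```

```text
now 0.1 [ 0.2221 -0.503   0.2496] [-179.93   -0.     23.82] F [ 0.46  0.36 -0.31] M [ 0.02 -0.02 -0.01] open 0.0852 0.0
shift mm [ 552.1 -454.3  100.2] turn [-6.000e-02 -3.000e-02 -5.098e+01]
```

Call:
{"name": "play_rows", "arguments": {"increments": [[[552,-454,0],[0,0,-51],0],[[552,-454,0],[0,0,-51],0],[[552,-454,0],[0,0,-51],0],[[552,-454,0],[0,0,-51],0],[[552,-454,0],[0,0,-51],0],[[552,-454,0],[0,0,-51],0],[[552,-454,0],[0,0,-51],0],[[552,-454,0],[0,0,-51],0],[[552,-454,0],[0,0,-51],0],[[552,-454,0],[0,0,-51],0],[[552,-454,0],[0,0,-51],0],[[552,-454,0],[0,0,-51],0],[[552,-454,0],[0,0,-51],0],[[552,-454,0],[0,0,-51],0],[[552,-454,0],[0,0,-51],0],[[552,-454,0],[0,0,-51],0],[[552,-454,50],[0,0,-51],0],[[552,-454,100],[0,0,-51],0],[[552,-454,100],[0,0,-51],0],[[552,-454,100],[0,0,-51],0]]}}

```text
time: 2.1
ee_pos: [0.5433, 0.134, 0.1514]
tcp_rot: [-180.0, 0.0, 74.8]
wrist_force: [0.9, -0.5, 1.1]
opening: 0.0855
grasp_force: 0.0
```

```bash
python3 inc.py .5436 .1357 .052 74.8
```

```text
now 2.1 [0.5433 0.134  0.1514] [-1.7997e+02  3.0000e-02  7.4760e+01] F [ 0.87 -0.54  1.12] M [ 0.01 -0.04 -0.01] open 0.0855 0.0
shift mm [ 1.7 -0.1 99.4] turn [-0.03  0.03 -0.04]
```

Call:
{"name": "play_rows", "arguments": {"increments": [[[1.5,0,30],[0,0,0],0],[[1.5,0,60],[0,0,0],0],[[1.5,0,80],[0,0,0],0],[[1.5,0,99],[0,0,0],0],[[1.5,0,99],[0,0,0],0],[[1.5,0,99],[0,0,0],0.2],[[1.5,0,99],[0,0,0],0.35],[[1.5,0,99],[0,0,0],0.45],[[1.5,0,99],[0,0,0],0.55],[[1.5,0,99],[0,0,0],0.65],[[1.5,0,99],[0,0,0],0.8],[[1.5,0,99],[0,0,0],1],[[1.5,0,99],[0,0,0],1],[[1.5,0,99],[0,0,0],1]], "grip_force": 60}}

```text
time: 3.5
ee_pos: [0.5447, 0.1367, 0.0523]
tcp_rot: [179.9, -0.0, 74.8]
wrist_force: [-0.6, -0.9, 5.7]
opening: 0.0332
grasp_force: 61.0
```

```bash
python3 inc.py .5436 .1357 .3 77
```

```text
now 3.5 [0.5447 0.1367 0.0523] [ 1.7992e+02 -4.0000e-02  7.4830e+01] F [-0.57 -0.9   5.68] M [-0.1   0.11 -0.03] open 0.0332 61.0
shift mm [  -1.1   -0.4 -247.7] turn [ 0.08 -0.04 -2.17]
```

Call:
{"name": "play_rows", "arguments": {"increments": [[[0,0,-10],[0,0,0],1],[[0,0,-30],[0,0,0],1],[[0,0,-60],[0,0,0],1],[[0,0,-90],[0,0,0],1],[[0,0,-120],[0,0,0],1],[[0,0,-150],[0,0,0],1],[[-20,6,-168],[0,0,0],1],[[-50,14,-168],[0,0,-1],1],[[-80,23,-168],[0,0,-1],1],[[-110,32,-168],[0,0,-2.2],1],[[-140,40,-168],[0,0,-2.2],1],[[-170,49,-168],[0,0,-2.2],1],[[-200,57,-168],[0,0,-2.2],1],[[-230,66,-168],[0,0,-2.2],1],[[-250,72,-168],[0,0,-2.2],1],[[-256,73.4,-168],[0,0,-2.2],1],[[-256,73.4,-168],[0,0,-2.2],1],[[-256,73.4,-168],[0,0,-2.2],1]]}}

```text
time: 5.3
ee_pos: [0.5478, -0.129, 0.2192]
tcp_rot: [-180.0, -0.0, 77.0]
wrist_force: [-0.8, -0.7, -3.5]
opening: 0.0333
grasp_force: 60.4
```

```bash
python3 inc.py .5484 -.1297 .159 77; python3 - <<'E'
from fit import *
S=camera("scene"); T=camera("top"); np.savez("pics/s1.npz",im=S[0],d=S[1]); np.savez("pics/t1.npz",im=T[0],d=T[1])
a=cv2.resize(S[0][120:250,200:340,::-1],None,fx=3.5,fy=3.5,interpolation=2); cv2.imwrite("pics/s1c.png",a)
# holder plate in scene
uv,P,c=cloud("scene",(200,120,340,250),*S)
n0=np.array([np.cos(np.radians(77)),np.sin(np.radians(77))]); s=P[:,:2]@n0
m=(P[:,2]>.15)&(P[:,2]<.27)&(s>-.06)&(s<.0)&(c[:,0]-c[:,2]<20)
n,o,I=face(P[m],np.radians(77)); report("plate",P[m][I],n,o)
m=(P[:,2]>.15)&(P[:,2]<.3)&(s>-.04)&(s<.06)&(c[:,0]-c[:,2]>35);print("wood",m.sum(),np.percentile(P[m,2],[1,99]),np.percentile(P[m][:,:2]@[n0[1],-n0[0]],[1,99]))
E
```

```text
now 5.3 [ 0.5478 -0.129   0.2192] [-1.7997e+02 -2.0000e-02  7.7040e+01] F [-0.78 -0.7  -3.5 ] M [ 0.1  -0.03  0.02] open 0.0333 60.4
shift mm [-0.6  0.8 60.2] turn [-0.03 -0.02  0.04]
plate N 332 front normal deg 76.78 off -0.0294 x pct [0.4868 0.4875 0.6011 0.6371 0.6377] mid 0.5622 z pct [0.1659 0.1682 0.2516 0.2551]
wood 112 [0.17600329 0.2362604 ] [0.55040853 0.57848995]
```

View pics/s1c.png

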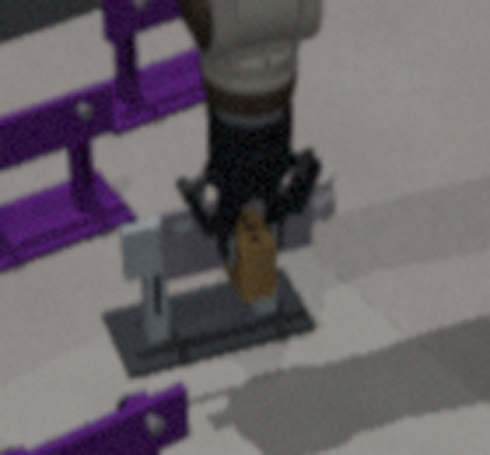

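The holder is held straight in front of the rail. The plate matches the TCP-based pose to about 1 mm, and the estimated pin height is about 0.169. I'll check that by feel, resting the straight lower edge on top of the pin heads.

Call:
{"name": "play_rows", "arguments": {"increments": [[[0,0.8,-12],[0,0,0],1],[[0,0.8,-25],[0,0,0],1],[[-20,0.8,-25],[0,0,0],1],[[-40,0.8,-25],[0,0,0],1],[[-50,0.8,-25],[0,0,0],1],[[-53,0.8,-25],[0,0,0],1],[[-53,0.8,-25],[0,0,0],1],[[-53,0.8,-20],[0,0,0],1],[[-53,0.8,-16],[0,0,0],1],[[-53,0.8,-14],[0,0,0],1],[[-53,0.8,-14],[0,0,0],1],[[-53,0.8,-14],[0,0,0],1],[[-53,0.8,-14],[0,0,0],1]]}}

```text
time: 6.7
ee_pos: [0.5369, -0.1815, 0.2334]
tcp_rot: [180.0, -0.0, 77.0]
wrist_force: [0.7, -0.6, -3.3]
opening: 0.0336
grasp_force: 60.6
```

Call:
{"name": "play_rows", "arguments": {"increments": [[[0,0,0.5],[0,0,0],1],[[0,0,1],[0,0,0],1],[[0,0,1],[0,0,0],1]]}}

```text
time: 7.0
ee_pos: [0.5368, -0.1816, 0.2322]
tcp_rot: [-180.0, -0.0, 77.0]
wrist_force: [-0.3, 0.8, -3.5]
opening: 0.0334
grasp_force: 60.6
```

Call:
{"name": "play_rows", "arguments": {"increments": [[[0,0,0.5],[0,0,0],1],[[0,0,1],[0,0,0],1],[[0,0,1],[0,0,0],1]]}}

```text
time: 7.3
ee_pos: [0.5368, -0.1815, 0.2312]
tcp_rot: [-180.0, 0.0, 77.0]
wrist_force: [1.1, 0.1, -3.6]
opening: 0.0327
grasp_force: 60.6
```

Call:
{"name": "play_rows", "arguments": {"increments": [[[0,0,0.5],[0,0,0],1],[[0,0,0.8],[0,0,0],1],[[0,0,0.8],[0,0,0],1]]}}

```text
time: 7.6
ee_pos: [0.5368, -0.1815, 0.2304]
tcp_rot: [-180.0, -0.0, 77.0]
wrist_force: [-0.5, 0.1, -3.6]
opening: 0.0333
grasp_force: 60.6
```

Call:
{"name": "play_rows", "arguments": {"increments": [[[0,0,0.4],[0,0,0],1],[[0,0,0.7],[0,0,0],1],[[0,0,0.7],[0,0,0],1]]}}

```text
time: 7.9
ee_pos: [0.5368, -0.1815, 0.2297]
tcp_rot: [-180.0, -0.0, 77.0]
wrist_force: [-0.5, 0.2, -3.9]
opening: 0.0338
grasp_force: 60.6
```

Call:
{"name": "play_rows", "arguments": {"increments": [[[0,0,0.4],[0,0,0],1],[[0,0,0.7],[0,0,0],1],[[0,0,0.7],[0,0,0],1]]}}

```text
time: 8.2
ee_pos: [0.5368, -0.1815, 0.2291]
tcp_rot: [-180.0, 0.0, 77.0]
wrist_force: [-0.1, -0.3, -2.4]
opening: 0.0332
grasp_force: 60.6
```

Call:
{"name": "play_rows", "arguments": {"increments": [[[0,0,0.4],[0,0,0],1],[[0,0,0.7],[0,0,0],1],[[0,0,0.7],[0,0,0],1]]}}

```text
time: 8.5
ee_pos: [0.5368, -0.1815, 0.2283]
tcp_rot: [-180.0, -0.0, 77.0]
wrist_force: [0.2, -0.0, -3.4]
opening: 0.0331
grasp_force: 60.6
```

Call:
{"name": "play_rows", "arguments": {"increments": [[[0,0,0.4],[0,0,0],1],[[0,0,0.7],[0,0,0],1],[[0,0,0.7],[0,0,0],1]]}}

```text
time: 8.8
ee_pos: [0.5368, -0.1815, 0.2277]
tcp_rot: [-180.0, 0.0, 77.0]
wrist_force: [-0.2, -0.7, -2.9]
opening: 0.033
grasp_force: 60.6
```

Call:
{"name": "play_rows", "arguments": {"increments": [[[0,0,0.4],[0,0,0],1],[[0,0,0.7],[0,0,0],1],[[0,0,0.7],[0,0,0],1]]}}

```text
time: 9.1
ee_pos: [0.5369, -0.1816, 0.2271]
tcp_rot: [180.0, 0.0, 77.0]
wrist_force: [-0.8, -0.8, -2.6]
opening: 0.0332
grasp_force: 60.6
```

Call:
{"name": "play_rows", "arguments": {"increments": [[[0,0,0.4],[0,0,0],1],[[0,0,0.7],[0,0,0],1],[[0,0,0.7],[0,0,0],1]]}}

```text
time: 9.4
ee_pos: [0.5369, -0.1817, 0.2266]
tcp_rot: [180.0, 0.0, 77.0]
wrist_force: [-0.3, -1.1, -0.3]
opening: 0.0332
grasp_force: 60.9
```

Call:
{"name": "play_rows", "arguments": {"increments": [[[0,0,0.4],[0,0,0],1],[[0,0,0.7],[0,0,0],1],[[0,0,0.7],[0,0,0],1]]}}

```text
time: 9.7
ee_pos: [0.5369, -0.1818, 0.226]
tcp_rot: [180.0, 0.0, 77.0]
wrist_force: [-0.5, -2.7, 2.8]
opening: 0.0333
grasp_force: 61.2
```

Call:
{"name": "play_rows", "arguments": {"increments": [[[0,0,-2.5],[0,0,0],1],[[2,0,-2.5],[0,0,0],1],[[2,0,-2.5],[0,0,0],1],[[2,0,-2.0],[0,0,0],1],[[2,0,-2.0],[0,0,0],1]]}}

```text
time: 10.2
ee_pos: [0.5374, -0.1791, 0.2282]
tcp_rot: [180.0, -0.0, 77.1]
wrist_force: [-1.7, 1.2, 5.0]
opening: 0.0334
grasp_force: 61.6
```

Call:
{"name": "play_rows", "arguments": {"increments": [[[0,0,0.3],[0,0,0],1],[[0,0,0.5],[0,0,0],1],[[0,0,0.5],[0,0,0],1],[[0,0,0.5],[0,0,0],1]]}}

```text
time: 10.6
ee_pos: [0.5374, -0.1791, 0.2281]
tcp_rot: [179.9, -0.0, 77.0]
wrist_force: [-1.3, 2.4, 8.5]
opening: 0.0334
grasp_force: 61.9
```

Call:
{"name": "play_rows", "arguments": {"increments": [[[0,0,0.3],[0,0,0],1],[[0,0,0.5],[0,0,0],1],[[0,0,0.5],[0,0,0],1],[[0,0,0.5],[0,0,0],1]]}}

```text
time: 11.0
ee_pos: [0.5374, -0.1791, 0.2279]
tcp_rot: [179.9, -0.0, 77.0]
wrist_force: [-2.6, 3.3, 8.9]
opening: 0.0329
grasp_force: 62.2
```

Call:
{"name": "play_rows", "arguments": {"increments": [[[0,0,0.3],[0,0,0],1],[[0,0,0.5],[0,0,0],1],[[0,0,0.5],[0,0,0],1],[[0,0,0.5],[0,0,0],1]]}}

```text
time: 11.4
ee_pos: [0.5374, -0.1791, 0.2279]
tcp_rot: [179.9, -0.0, 77.1]
wrist_force: [-2.3, 4.3, 12.7]
opening: 0.0335
grasp_force: 62.6
```

```bash
python3 inc.py .5368 -.1815 .23 77
```

```text
now 11.4 [ 0.5374 -0.1791  0.2279] [ 1.7988e+02 -4.0000e-02  7.7050e+01] F [-2.35  4.31 12.71] M [ 0.53  0.92 -0.02] open 0.0335 62.6
shift mm [-2.5 -0.  -2.1] turn [ 0.12 -0.04  0.05]
```

Moving out 2 mm put the edge on the head tops, where before it was on the cone behind them. Contact is at TCP z of about 0.2285, so the pins are at about 0.1685, which agrees with the camera. Now I back out, lower, and line up the holes.

Call:
{"name": "play_rows", "arguments": {"increments": [[[0,0,-4],[0,0,0],1],[[6,0,-5],[0,0,0],1],[[14,0,-5],[0,0,0],1],[[18,0,-5],[0,0,0],1],[[18,0,0],[0,0,0],1],[[18,0,20],[0,0,0],1],[[18,0,40],[0,0,0],1],[[18,0,57],[0,0,0],1],[[18,0,67],[0,0,0],1],[[18,0,67],[0,0,0],1],[[18,0,67],[0,0,0],1],[[18,0,67],[0,0,0],1]]}}

```text
time: 12.6
ee_pos: [0.5417, -0.1622, 0.1601]
tcp_rot: [179.9, 0.0, 77.0]
wrist_force: [-0.4, 0.6, -2.5]
opening: 0.0334
grasp_force: 60.4
```

```bash
python3 inc.py .5415 -.1640 .1585 77; python3 - <<'E'
from fit import *
S=camera("scene"); T=camera("top")
a=cv2.resize(S[0][150:240,220:310,::-1],None,fx=6,fy=6,interpolation=2); cv2.imwrite("pics/s2c.png",a)
uv,P,c=cloud("scene",(200,120,340,250),*S)
n0=np.array([np.cos(np.radians(77)),np.sin(np.radians(77))]); s=P[:,:2]@n0
m=(P[:,2]>.10)&(P[:,2]<.2)&(s>-.085)&(s<-.05)&(c[:,0]-c[:,2]<20)
n,o,I=face(P[m],np.radians(77)); Q=P[m][I]; report("plate",Q,n,o)
A=np.c_[Q[:,2],Q[:,:2]@[n0[1],-n0[0]],np.ones(len(Q))]; k=np.linalg.lstsq(A,Q[:,:2]@n0,rcond=None)[0]; print("lean deg",np.degrees(k[:2]))
E
```

```text
now 12.6 [ 0.5417 -0.1622  0.1601] [1.7991e+02 1.0000e-02 7.7020e+01] F [-0.36  0.62 -2.5 ] M [ 0.09 -0.04  0.  ] open 0.0334 60.4
shift mm [-1.8  0.2  1.6] turn [0.09 0.01 0.02]
plate N 290 front normal deg 77.06 off -0.0657 x pct [0.4879 0.4892 0.6011 0.6386 0.6397] mid 0.5639 z pct [0.1065 0.1095 0.1928 0.1961]
lean deg [0.06130695 0.05236939]
```

View pics/s2c.png

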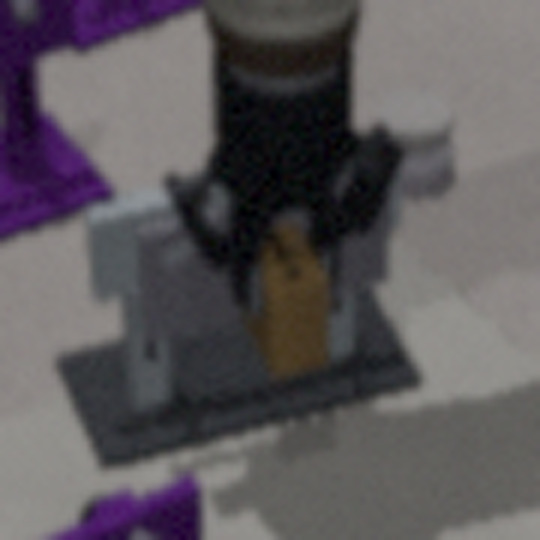

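Call:
{"name": "play_rows", "arguments": {"increments": [[[0,0.2,1.5],[0,0,0],1],[[-4,0.2,1.5],[0,0,0],1],[[-7,0.2,1.5],[0,0,0],1],[[-7,0.2,1.5],[0,0,0],1],[[-7,0.2,1.5],[0,0,0],1]]}}

```text
time: 13.2
ee_pos: [0.5399, -0.169, 0.1576]
tcp_rot: [-180.0, -0.0, 77.0]
wrist_force: [-0.6, 0.4, -3.1]
opening: 0.0332
grasp_force: 60.4
```

Call:
{"name": "play_rows", "arguments": {"increments": [[[-1,0,0],[0,0,0],1],[[-1.5,0,0],[0,0,0],1],[[-1.5,0,0],[0,0,0],1]]}}

```text
time: 13.5
ee_pos: [0.5396, -0.1704, 0.1576]
tcp_rot: [180.0, 0.0, 77.0]
wrist_force: [-0.3, -0.9, -3.4]
opening: 0.0331
grasp_force: 60.4
```

Call:
{"name": "play_rows", "arguments": {"increments": [[[-1,0,0],[0,0,0],1],[[-1.5,0,0],[0,0,0],1],[[-1.5,0,0],[0,0,0],1]]}}

```text
time: 13.8
ee_pos: [0.5393, -0.1719, 0.1576]
tcp_rot: [-180.0, -0.0, 77.0]
wrist_force: [-0.3, 0.3, -3.5]
opening: 0.0333
grasp_force: 60.4
```

Call:
{"name": "play_rows", "arguments": {"increments": [[[0,0,-0.5],[0,0,0],1],[[0,0,-0.9],[0,0,0],1],[[-0.7,0,-0.9],[0,0,0],1],[[-1.5,0,-0.9],[0,0,0],1],[[-1.5,0,-0.9],[0,0,0],1]]}}

```text
time: 14.3
ee_pos: [0.5389, -0.1734, 0.1585]
tcp_rot: [180.0, -0.0, 77.0]
wrist_force: [0.5, 0.2, -3.9]
opening: 0.0331
grasp_force: 60.4
```

Call:
{"name": "play_rows", "arguments": {"increments": [[[-0.8,0,0],[0,0,0],1],[[-1.5,0,0],[0,0,0],1],[[-1.5,0,0],[0,0,0],1]]}}

```text
time: 14.6
ee_pos: [0.5386, -0.1749, 0.1585]
tcp_rot: [-180.0, 0.0, 77.0]
wrist_force: [0.1, -0.5, -3.9]
opening: 0.033
grasp_force: 60.4
```

Call:
{"name": "play_rows", "arguments": {"increments": [[[-0.8,0,0],[0,0,0],1],[[-1.5,0,0],[0,0,0],1],[[-1.5,0,0],[0,0,0],1]]}}

```text
time: 14.9
ee_pos: [0.5382, -0.1763, 0.1585]
tcp_rot: [-180.0, 0.0, 77.0]
wrist_force: [-0.1, 1.1, -3.7]
opening: 0.033
grasp_force: 60.4
```

Call:
{"name": "play_rows", "arguments": {"increments": [[[-0.8,0,0],[0,0,0],1],[[-1.5,0,0],[0,0,0],1],[[-1.5,0,0],[0,0,0],1]]}}

```text
time: 15.2
ee_pos: [0.5379, -0.1777, 0.1585]
tcp_rot: [-180.0, -0.0, 77.0]
wrist_force: [-1.1, -0.3, -3.5]
opening: 0.0333
grasp_force: 60.4
```

Call:
{"name": "play_rows", "arguments": {"increments": [[[-0.8,0,0],[0,0,0],1],[[-1.5,0,0],[0,0,0],1],[[-1.5,0,0],[0,0,0],1]]}}

```text
time: 15.5
ee_pos: [0.5376, -0.1792, 0.1585]
tcp_rot: [180.0, 0.0, 77.0]
wrist_force: [0.5, 0.6, -4.3]
opening: 0.033
grasp_force: 60.4
```

Call:
{"name": "play_rows", "arguments": {"increments": [[[-0.8,0,0],[0,0,0],1],[[-1.5,0,0],[0,0,0],1],[[-1.5,0,0],[0,0,0],1]]}}

```text
time: 15.8
ee_pos: [0.5372, -0.1807, 0.1585]
tcp_rot: [180.0, 0.0, 77.0]
wrist_force: [-0.5, -0.8, -3.2]
opening: 0.0329
grasp_force: 60.4
```

Both heads have passed through without contact (back face at y of about 5 mm). I continue until it touches the rail.

Call:
{"name": "play_rows", "arguments": {"increments": [[[-0.8,0,0],[0,0,0],1],[[-1.5,0,0],[0,0,0],1],[[-1.5,0,0],[0,0,0],1]]}}

```text
time: 16.1
ee_pos: [0.5369, -0.1821, 0.1585]
tcp_rot: [-180.0, 0.0, 77.0]
wrist_force: [-0.1, -0.5, -2.9]
opening: 0.0331
grasp_force: 60.4
```

Call:
{"name": "play_rows", "arguments": {"increments": [[[-0.6,0,0],[0,0,0],1],[[-1.2,0,0],[0,0,0],1],[[-1.2,0,0],[0,0,0],1]]}}

```text
time: 16.4
ee_pos: [0.5366, -0.1833, 0.1585]
tcp_rot: [-180.0, 0.0, 77.0]
wrist_force: [0.2, -0.5, -3.2]
opening: 0.0332
grasp_force: 60.4
```

Call:
{"name": "play_rows", "arguments": {"increments": [[[-0.5,0,0],[0,0,0],1],[[-0.8,0,0],[0,0,0],1],[[-0.8,0,0],[0,0,0],1]]}}

```text
time: 16.7
ee_pos: [0.5364, -0.184, 0.1585]
tcp_rot: [-180.0, -0.0, 77.0]
wrist_force: [-0.2, -0.4, -2.3]
opening: 0.0334
grasp_force: 60.4
```

Call:
{"name": "play_rows", "arguments": {"increments": [[[-0.4,0,0],[0,0,0],1],[[-0.8,0,0],[0,0,0],1],[[-0.8,0,0],[0,0,0],1]]}}

```text
time: 17.0
ee_pos: [0.5363, -0.1848, 0.1585]
tcp_rot: [180.0, -0.0, 77.0]
wrist_force: [0.8, -0.1, -3.0]
opening: 0.0327
grasp_force: 60.4
```

Call:
{"name": "play_rows", "arguments": {"increments": [[[-0.4,0,0],[0,0,0],1],[[-0.8,0,0],[0,0,0],1],[[-0.8,0,0],[0,0,0],1]]}}

```text
time: 17.3
ee_pos: [0.5361, -0.1856, 0.1585]
tcp_rot: [-180.0, -0.0, 77.0]
wrist_force: [-0.2, -0.9, -3.9]
opening: 0.0333
grasp_force: 60.4
```

Call:
{"name": "play_rows", "arguments": {"increments": [[[-0.4,0,0],[0,0,0],1],[[-0.8,0,0],[0,0,0],1],[[-0.8,0,0],[0,0,0],1]]}}

```text
time: 17.6
ee_pos: [0.5361, -0.186, 0.1585]
tcp_rot: [180.0, -0.0, 77.0]
wrist_force: [1.6, 3.4, -3.4]
opening: 0.0334
grasp_force: 60.5
```

Touched the rail at TCP offset -0.0605, as predicted. Now I lower it the 6 mm onto the shanks.

Call:
{"name": "play_rows", "arguments": {"increments": [[[0,0,1],[0,0,0],1],[[0,0,2],[0,0,0],1],[[0,0,3],[0,0,0],1],[[0,0,4],[0,0,0],1],[[0,0,4.5],[0,0,0],1],[[0,0,4.5],[0,0,0],1]]}}

```text
time: 18.2
ee_pos: [0.5361, -0.186, 0.1541]
tcp_rot: [180.0, -0.0, 77.0]
wrist_force: [0.8, 5.4, -1.9]
opening: 0.0334
grasp_force: 60.7
```

Call:
{"name": "play_rows", "arguments": {"increments": [[[0,0,0.4],[0,0,0],1],[[0,0,0.7],[0,0,0],1],[[0,0,0.7],[0,0,0],1]]}}

```text
time: 18.5
ee_pos: [0.5361, -0.186, 0.1535]
tcp_rot: [180.0, -0.0, 77.0]
wrist_force: [0.7, 5.7, -1.4]
opening: 0.0331
grasp_force: 60.7
```

Call:
{"name": "play_rows", "arguments": {"increments": [[[0,0,0.4],[0,0,0],1],[[0,0,0.7],[0,0,0],1],[[0,0,0.7],[0,0,0],1]]}}

```text
time: 18.8
ee_pos: [0.5361, -0.186, 0.1527]
tcp_rot: [180.0, -0.0, 77.0]
wrist_force: [1.2, 4.5, -1.5]
opening: 0.0331
grasp_force: 60.7
```

Call:
{"name": "play_rows", "arguments": {"increments": [[[0,0,0.4],[0,0,0],1],[[0,0,0.7],[0,0,0],1],[[0,0,0.7],[0,0,0],1]]}}

```text
time: 19.1
ee_pos: [0.5361, -0.186, 0.1525]
tcp_rot: [180.0, -0.0, 77.0]
wrist_force: [0.6, 6.3, 1.3]
opening: 0.0334
grasp_force: 61.1
```

Call:
{"name": "play_rows", "arguments": {"increments": [[[0,0,0.3],[0,0,0],1],[[0,0,0.6],[0,0,0],1],[[0,0,0.6],[0,0,0],1]]}}

```text
time: 19.4
ee_pos: [0.5362, -0.186, 0.1524]
tcp_rot: [179.9, -0.0, 77.0]
wrist_force: [-0.7, 5.0, 4.7]
opening: 0.0336
grasp_force: 61.5
```

It rests on the shanks at 0.1525, which matches the pin height, and carries its full weight. I ease the preload and release.

Call:
{"name": "play_rows", "arguments": {"increments": [[[0,0,-0.5],[0,0,0],1],[[0.3,0,-0.5],[0,0,0],1],[[0.3,0,-0.5],[0,0,0],0.5],[[0.3,0,-0.5],[0,0,0],0.4],[[0.3,0,-0.5],[0,0,0],0.3],[[0.3,0,-0.5],[0,0,0],0.1],[[0.3,0,-0.5],[0,0,0],0],[[0.3,0,-0.5],[0,0,0],0],[[0.3,0,-0.5],[0,0,0],0],[[0.3,0,-0.5],[0,0,0],0]], "grip_force": 20}}

```text
time: 20.4
ee_pos: [0.536, -0.1861, 0.1518]
tcp_rot: [-180.0, 0.0, 77.0]
wrist_force: [0.4, 0.2, -0.3]
opening: 0.0854
grasp_force: 0.0
```

Call:
{"name": "play_rows", "arguments": {"increments": [[[0,0,-10],[0,0,0],0],[[0,0,-25],[0,0,0],0],[[0,0,-50],[0,0,0],0],[[0,0,-80],[0,0,0],0],[[0,0,-120],[0,0,0],0],[[40,0,-120],[0,0,0],0],[[80,0,-120],[0,0,0],0],[[120,0,-120],[0,0,0],0],[[160,0,-120],[0,0,0],0],[[200,0,-120],[0,0,0],0],[[200,0,-120],[0,0,0],0],[[200,0,-120],[0,0,0],0]]}}

```text
time: 21.6
ee_pos: [0.581, 0.0097, 0.2729]
tcp_rot: [179.9, -0.0, 77.1]
wrist_force: [0.0, 0.3, -0.3]
opening: 0.0851
grasp_force: 0.0
```

```bash
python3 - <<'E'
from fit import *
S=camera("scene"); T=camera("top")
a=cv2.resize(S[0][150:240,220:310,::-1],(540,540),interpolation=2); b=cv2.resize(T[0][155:250,275:360,::-1],(483,540),interpolation=2)[:,:255]
cv2.imwrite("pics/s3c.png",np.hstack([a,b]))
uv,P,c=cloud("scene",(200,120,340,250),*S)
n0=np.array([np.cos(np.radians(77)),np.sin(np.radians(77))]); s=P[:,:2]@n0
m=(P[:,2]>.09)&(P[:,2]<.2)&(s>-.11)&(s<-.07)&(c[:,0]-c[:,2]<20)
n,o,I=face(P[m],np.radians(77)); Q=P[m][I]; report("plate",Q,n,o)
A=np.c_[Q[:,2],Q[:,:2]@[n0[1],-n0[0]],np.ones(len(Q))]; k=np.linalg.lstsq(A,Q[:,:2]@n0,rcond=None)[0]; print("lean deg",np.degrees(k[:2]))
E
```

```text
plate N 369 front normal deg 76.6 off -0.0861 x pct [0.4987 0.5147 0.6029 0.6559 0.6591] mid 0.5812 z pct [0.0998 0.1035 0.1869 0.19  ]
lean deg [-0.67874789 -0.5658768 ]
```

View pics/s3c.png

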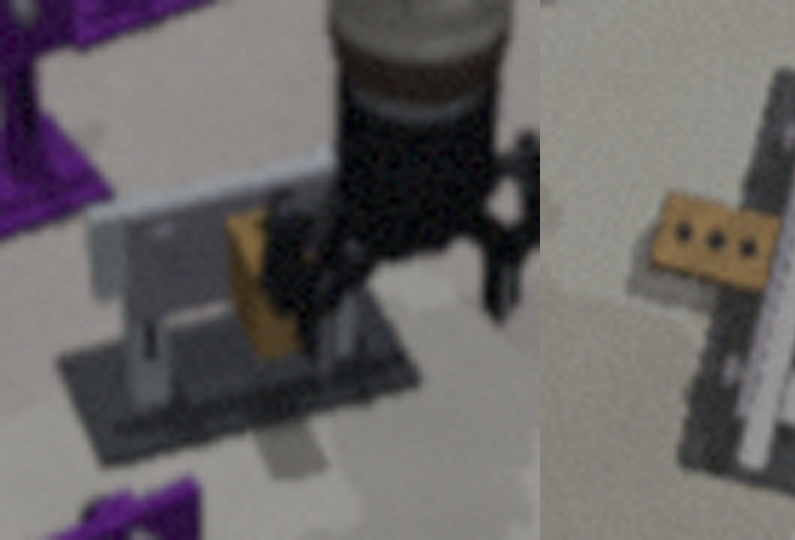

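The holder hangs on the rail with its block forward and a pin head showing at (163,230), but the gripper hides the right side. I move the arm aside for a clear check.

Call:
{"name": "play_rows", "arguments": {"increments": [[[0,-40,-40],[0,0,0],0],[[0,-80,-80],[0,0,0],0],[[0,-120,-80],[0,0,0],0],[[0,-160,-80],[0,0,0],0],[[0,-200,-80],[0,0,0],0],[[0,-200,-80],[0,0,0],0],[[0,-200,-80],[0,0,0],0]]}}

```text
time: 22.4
ee_pos: [0.3856, 0.0531, 0.3528]
tcp_rot: [179.9, -0.0, 77.0]
wrist_force: [0.5, -0.0, 0.9]
opening: 0.0857
grasp_force: 0.0
```

```bash
python3 - <<'E'
from fit import *
S=camera("scene"); cv2.imwrite("pics/s4c.png",cv2.resize(S[0][150:240,220:310,::-1],(540,540),interpolation=2))
uv,P,c=cloud("scene",(200,120,340,250),*S)
n0=np.array([np.cos(np.radians(77)),np.sin(np.radians(77))]);t0=np.array([n0[1],-n0[0]]); s=P[:,:2]@n0; x=P[:,:2]@t0-.5637
for nm,b in (("left",(-.074,-.062)),("midL",(-.046,-.02)),("midR",(.02,.046)),("right",(.062,.074)),("railL",(-.094,-.078)),("railR",(.078,.094))):
    for z0,z1 in((.105,.125),(.125,.15),(.15,.175)):
        m=(x>b[0])&(x<b[1])&(P[:,2]>z0)&(P[:,2]<z1)&(s>-.12)&(s<-.07); print(nm,z0,m.sum(),np.median(s[m]).round(4) if m.any() else None)
E
```

```text
left 0.105 13 -0.0903
left 0.125 17 -0.089
left 0.15 13 -0.0909
midL 0.105 11 -0.0888
midL 0.125 28 -0.0894
midL 0.15 35 -0.0898
midR 0.105 30 -0.0889
midR 0.125 41 -0.0889
midR 0.15 37 -0.0899
right 0.105 16 -0.0893
right 0.125 18 -0.092
right 0.15 21 -0.0916
railL 0.105 4 -0.096
railL 0.125 21 -0.0961
railL 0.15 22 -0.0967
railR 0.105 5 -0.0965
railR 0.125 27 -0.0953
railR 0.15 28 -0.0967
```

View pics/s4c.png

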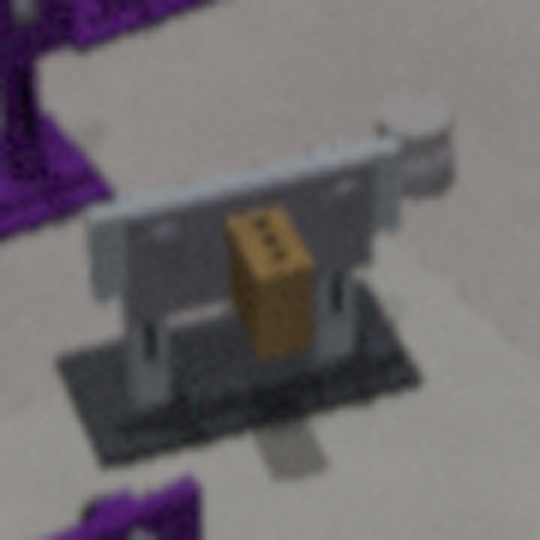

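The plate front stands 6–7 mm in front of the rail everywhere, so it is flat against it. Both pin heads show through the holes at (163,230) and (345,187).

```bash
python3 -c "
from workcell import workorder; print(workorder.job_done())"
```

```text
the job is handed in; nothing more can be done
None
```

The holder hangs on both pins, flat against the rail and resting on the shanks; the job was handed in with the arm clear after about 22 s, the highest wrist force I read was about 13 N, and the bystanders were not touched.

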